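# Sort the turned parts into their sample trays

### The arm

A 7-joint arm with a two-finger parallel gripper is mounted at the origin on the work surface. World frame = base frame: x ahead of the robot, y to its left, z up, the work surface at z = 0. Lengths are in m, angles in rad, forces in N, time in s.
With the tool pointing down it reaches from about 0.35 to 0.9 m from the base axis. Payload 8.1 kg.
Tool frame: the origin (TCP) lies at the very end of the fingers, on their centre line; the grasp point (between the pads) lies arm.grip_point_offset behind it (arm.grip_point_offset is the distance from the TCP to the grasp point, in m); z points along the fingers, y is the line along which they close (so a half turn about z gives the same grasp; the last joint's range is limited). The gripper opens to 92 mm and grips with 3 to 60 N. Pads are 19 mm wide; open, the fingers measure 130 mm over their backs; the gripper's body (75 mm by 190 mm) begins 47 mm behind the grasp point.
Start: joints at [-1.442, 0.434, 0.025, 1.573, -0.012, 1.134, -0.075], TCP at [0.144, 0.608, 0.227] pointing down, gripper open.
Joint ranges: [-2.62, 2.62], [-0.44, 2.09], [-1.27, 1.32], [0.08, 2.57], [-1.32, 4.46], [0.12, 2], [-2.74, 2.74]. Speed limits (rad/s): [2.22, 2.22, 3.01, 3.01, 3.14, 3.14, 3.14].

### API

Orientations are given as a rotation vector (axis times angle).
In Python, from cell import arm gives the robot as it stands. The module is installed in compiled form; this text tells all that it offers.
- The arm moves only by the shell command python3 -m creep 'ROWS' [OPENING] [FORCE]. ROWS is JSON, a list of rows, each a list of 6 numbers: the shift along the tool's x, y, z scaled (see below), then the turn, a rotation vector about the tool's x, y, z scaled (see below). A call has 1 to 20 rows; each row shifts and turns the commanded pose from where the row before left it, along the tool's axes as they then stand; what a row does not reach is not made up. The controller multiplies each number of a shift by 0.4 m and each number of a turn by 120 degrees. A row lasts 1/12 s, in which the tool goes at most 41.7 mm and 7.16 degrees, less where a joint would pass 70% of its speed; a pose out of reach is approached as far as the arm can. A call with a number of a shift or a turn outside -1 to 1 is refused whole. A call with a gripper value outside its range is refused whole. OPENING is the closure, from -1 (fully open) to 1 (shut), set as the call begins (- or left out, the last holds). The fingers move at their own pace and stop on an object; FORCE is the grip in N (left out, the last holds). Time passes only in rows, so rows that do not move let the fingers close. It gives the time, the measured TCP pose, the force, the opening and the grip force at its end, in the units of the state.
- arm.observe(): the state, without advancing time (a new reading comes with each control period).
- arm.get_image(name): name is "scene" or "top"; returns a dict with "frame" (384x512x3 uint8, red, green, blue), "intrinsics" (3x3 intrinsics, pixels), "distortion" ([k1, k2, p1, p2, k3] as OpenCV has them; the pictures are not rectified), "rvec" (rotation vector, rad) and "tvec" (3), from world to camera coordinates, as OpenCV has them. Camera axes: x right, y down, z forward; pixel columns grow to the right and rows downward; lengths in m; the calibration is good to about 2 mm. A picture is of the moment at which its call begins. There is no depth.
- arm.sign_off(): hands the job in; it is judged then, once.
The state is a dict: "clock": time; "joints": joint angles; "dq": joint speeds; "joint_efforts": joint torques, N m; "position": TCP position; "ee_rot": TCP orientation; "force": force on the tool from outside, world axes, zero at the start; "ft_torque": the same for the moment, N m; "width": opening from 0.0 (shut) to 1.0 (fully open); "gripper_force": force on a finger pad.
Only numpy, scipy, OpenCV 4.12 (cv2) and the standard library are available. Lean on these libraries where they do the work, as an engineer would, in place of code of your own. Each camera call takes 0.05 s, during which the arm holds its last target. There are 200 camera calls.

### The job

Sort the five loose turned parts off the bench: the two drawer knobs, the two napkin rings and the finial each go into the plywood tray that has a sample of the same kind glued on its ledge. Stand every part upright, flat on the tray floor, not on one another, and let go. Leave the freshly varnished egg cup where it stands.

Things in the scene. Friction and masses are not known exactly. Their poses are not given: they have to be found in the camera images.
- knob_a: A turned brown wooden drawer knob standing on its foot, 36 mm high: foot 28 mm across, thin 18 mm neck from 10 to 16 mm up, round head 40 mm across (straight-sided from 21 to 31 mm up, bevelled above to a 26 mm flat top). 35 g. Origin at the centre of the underside, z up the axis; round, so its yaw means nothing.
- knob_b: A second, equal knob: a turned brown wooden drawer knob standing on its foot, 36 mm high: foot 28 mm across, thin 18 mm neck from 10 to 16 mm up, round head 40 mm across (straight-sided from 21 to 31 mm up, bevelled above to a 26 mm flat top). 35 g. Origin at the centre of the underside, z up the axis; round, so its yaw means nothing.
- ring_a: A turned brown wooden napkin ring (short tube) standing on one end: 46 mm outside, 34 mm hole, 30 mm high, straight sides. 25 g. Origin at the centre of its underside, z up the axis; yaw means nothing.
- ring_b: A second, equal ring: a turned brown wooden napkin ring (short tube) standing on one end: 46 mm outside, 34 mm hole, 30 mm high, straight sides. 25 g. Origin at the centre of its underside, z up the axis; yaw means nothing.
- finial: The turned brown wooden finial standing on its base, 74 mm high: base 40 mm across and 10 mm high, neck 20 mm across at 15 to 22 mm, straight barrel 30 mm across from 27 to 50 mm up, then a slender cone to a 6 mm tip. 45 g. Origin at the centre of its underside, z up the axis; yaw means nothing.
- egg_cup: The freshly varnished brown wooden egg cup, drying: a stemmed cup 68 mm high, broad foot 56 mm and bowl 46 mm across, hollow at the top. It stands in the row among the parts; to be left alone. Origin at the centre of its underside, z up the axis.
- tray_knob: Fixed open plywood tray for the knobs: a drawer knob of the same size is glued on its ledge. Tray 96 (x) by 162 (y) mm outside, 84 by 150 inside, rim 16 mm and floor 6 mm above the bench. A ledge 52 by 54 mm, 16 mm high, adjoins its +x side (away from the robot); the sample's axis is at x = 74 mm. The trays differ only in the sample. Origin: underside of the tray's centre (without ledge), z up.
- tray_ring: Fixed open plywood tray for the rings: a napkin ring of the same size is glued on its ledge. Tray 96 (x) by 162 (y) mm outside, 84 by 150 inside, rim 16 mm and floor 6 mm above the bench. A ledge 52 by 54 mm, 16 mm high, adjoins its +x side (away from the robot); the sample's axis is at x = 74 mm. The trays differ only in the sample. Origin: underside of the tray's centre (without ledge), z up.
- tray_finial: Fixed open plywood tray for the finial: a finial of the same size is glued on its ledge. Tray 96 (x) by 162 (y) mm outside, 84 by 150 inside, rim 16 mm and floor 6 mm above the bench. A ledge 52 by 54 mm, 16 mm high, adjoins its +x side (away from the robot); the sample's axis is at x = 74 mm. The trays differ only in the sample. Origin: underside of the tray's centre (without ledge), z up.
Not all that is in view belongs to the job. What is shaped like the tray_ring but orange is not meant. What is shaped like the knob_a but purple is not meant.

How it is judged:
At the end, for the whole second after the job is handed in: Both knobs, both rings and the finial stand in the tray with the sample of their own kind: centre inside the tray's walls, underside on the tray floor (within 4 mm), axis within 0.15 rad of upright, at rest and released; the egg cup is upright and within 20 mm of where it started (x of knob_a in the frame of tray_knob between -0.042 and 0.042 m and y of knob_a in the frame of tray_knob between -0.075 and 0.075 m and z of knob_a in the frame of tray_knob between 0.002 and 0.01 m and angle between each of knob_a, knob_b, ring_a, ring_b, finial's own z axis and vertical below 0.15 rad and linear speed of each of knob_a, knob_b, ring_a, ring_b, finial below 0.02 m/s and x of knob_b in the frame of tray_knob between -0.042 and 0.042 m and y of knob_b in the frame of tray_knob between -0.075 and 0.075 m and z of knob_b in the frame of tray_knob between 0.002 and 0.01 m and x of ring_a in the frame of tray_ring between -0.042 and 0.042 m and y of ring_a in the frame of tray_ring between -0.075 and 0.075 m and z of ring_a in the frame of tray_ring between 0.002 and 0.01 m and x of ring_b in the frame of tray_ring between -0.042 and 0.042 m and y of ring_b in the frame of tray_ring between -0.075 and 0.075 m and z of ring_b in the frame of tray_ring between 0.002 and 0.01 m and x of finial in the frame of tray_finial between -0.042 and 0.042 m and y of finial in the frame of tray_finial between -0.075 and 0.075 m and z of finial in the frame of tray_finial between 0.002 and 0.01 m and distance of egg_cup from where it was at the start of the episode below 0.02 m and angle between egg_cup's own z axis and vertical below 0.2 rad); the robot touches nothing.
It fails at once if the egg cup is moved by more than 20 mm or tipped (distance of egg_cup from where it was at the start of the episode above 0.02 m or angle between egg_cup's own z axis and vertical above 0.35 rad).
It also fails if it takes over 120 s, if anything falls off the work surface, if the arm or the gripper's body presses on something with over 40 N, if the wrist force passes 120 N, or if a joint passes its speed limit or range.

## Working session

There is one attempt and no reset: what is moved stays moved. The work goes in short steps, Python scripts to look and compute and a shell command to move; the robot and the scene stay as the last step left them, time stands still between calls to the robot, and variables do not carry over. Pictures are saved under pics/ and viewed, at most 14 in all, crops included, and the job is handed in when it is done.

```bash
mkdir -p pics
cat > h.py <<'E'
import numpy as np, cv2
from cell import arm
def grab(name):
    d=arm.get_image(name); np.savez('cam_'+name,**{k:np.array(v) for k,v in d.items()}); return d
def load(name): return dict(np.load('cam_'+name+'.npz'))
def save(d,fn,crop=None,s=1.5):
    im=d['frame'][:,:,::-1]
    if crop: x0,y0,x1,y1=crop; im=im[y0:y1,x0:x1]
    cv2.imwrite('pics/'+fn,cv2.resize(im,None,fx=s,fy=s,interpolation=cv2.INTER_CUBIC))
def ray(d,uv,z):
    p=cv2.undistortPoints(np.array(uv,float).reshape(-1,1,2),d['intrinsics'],d['distortion']).reshape(-1,2)
    R=cv2.Rodrigues(np.array(d['rvec'],float))[0]; t=np.array(d['tvec'],float).ravel()
    c=-R.T@t; w=np.c_[p,np.ones(len(p))]@R
    return c+w*((z-c[2])/w[:,2])[:,None]
def proj(d,P):
    return cv2.projectPoints(np.array(P,float).reshape(-1,3),d['rvec'],d['tvec'],d['intrinsics'],d['distortion'])[0].reshape(-1,2)
E
python3 - <<'E'
from h import *
for n in('scene','top'):
    d=grab(n); save(d,n+'0.png'); R=cv2.Rodrigues(np.array(d['rvec'],float))[0]; print(n,-R.T@np.ravel(d['tvec']),R[2])
print(arm.observe(), arm.grip_point_offset)
E
```

```text
scene [1.15315665 0.50123596 1.02834911] [-0.57707589 -0.36880663 -0.72867351]
top [0.2941808  0.03421676 1.04978736] [ 0.11106143 -0.0338972  -0.99323529]
{'clock': 0.1, 'joints': array([-1.44161878,  0.43516694,  0.02499485,  1.5739923 , -0.011617  ,
        1.13401039, -0.07510206]), 'dq': array([-0.00117547, -0.00075161,  0.00027275, -0.00176111, -0.00069145,
       -0.00049669, -0.00107941]), 'joint_efforts': array([ 2.45771502e-03, -6.69130325e+01,  9.87671167e-01, -3.15147686e+01,
       -6.05967594e-02,  3.74291022e-02,  1.02413590e-04]), 'position': array([0.14352049, 0.60782888, 0.22602057]), 'ee_rot': array([-3.63408616e-01, -3.12046010e+00,  2.24783573e-03]), 'force': array([ 0.18599657, -0.67828624,  0.49338998]), 'ft_torque': array([-0.0349668 , -0.05561465,  0.01355773]), 'gripper_force': 0.0, 'width': 0.9978811250601554} 0.0188
```

View pics/scene0.png

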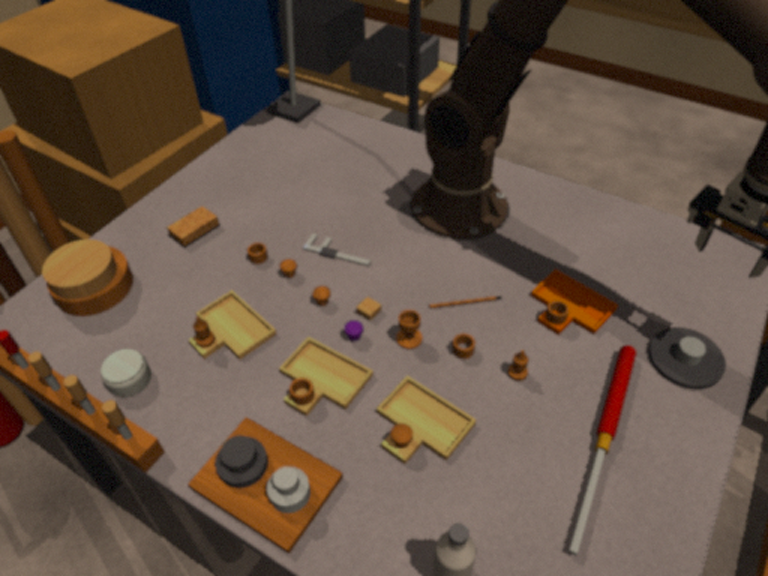

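View pics/top0.png

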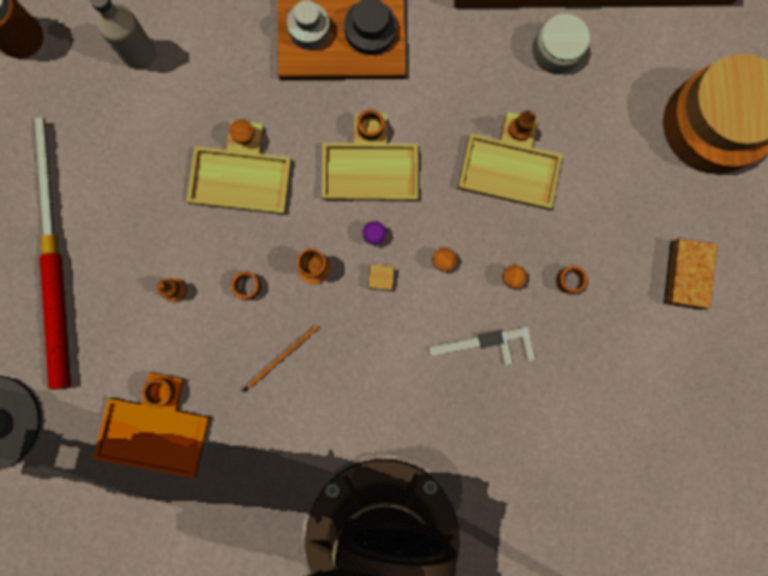

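The scene picture (1.5x) shows the parts in a row, and the top picture (1.5x) gives these candidates:
- **Finial:** (172,290)
- **Rings:** (247,285) and (573,279)
- **Egg cup, not to be touched:** (313,265)
- **Knobs:** (445,260) and (515,277)
- **Not meant:** purple knob (375,233), wood block (381,277), orange tray with ring (152,435)
- **Trays:** knob (240,180), ring (370,172), finial (511,172). Their ledge samples also look like parts but are glued on.

```bash
cat > m.py <<'E'
from h import *
from scipy.spatial.transform import Rotation as Ro
def blobs(d,lo,hi,amin,amax):
    hsv=cv2.cvtColor(d['frame'],cv2.COLOR_RGB2HSV); m=cv2.inRange(hsv,lo,hi)
    n,l,s,c=cv2.connectedComponentsWithStats(m)
    return [(l==i,s[i],c[i]) for i in range(1,n) if amin<s[i][4]<amax]
E
python3 - <<'E'
from m import *
d=load('top'); sc=load('scene')
hsv=cv2.cvtColor(d['frame'],cv2.COLOR_RGB2HSV)
for u,v in((344,174),(297,173),(382,175),(164,190),(208,177),(160,120),(247,115),(340,115)): print((u,v),hsv[v,u],end=' ')
print('\nfx',d['intrinsics'][0,0])
for nm,dd in(('top',d),('scene',sc)):
    print(nm)
    for m,s,c in blobs(dd,(0,130,40),(17,255,255),40,700):
        ys,xs=np.nonzero(m); (cc,r)=cv2.minEnclosingCircle(np.c_[xs,ys].astype(np.float32))
        print(s,np.round(c,1),'circ',np.round(cc,1),round(r,1),'z15',ray(dd,c,.015)[0].round(3)[:2],'z26',ray(dd,c,.026)[0].round(3)[:2])
print('trays')
for m,s,c in blobs(d,(19,100,60),(40,255,255),800,6000):
    cn=max(cv2.findContours(m.astype(np.uint8),0,2)[0],key=cv2.contourArea)
    mm=cv2.morphologyEx(m.astype(np.uint8),cv2.MORPH_CLOSE,np.ones((5,5)));mm=cv2.morphologyEx(mm,cv2.MORPH_OPEN,np.ones((29,29)))
    ys,xs=np.nonzero(mm)
    if len(xs)<500: print(s,'?');continue
    cn=max(cv2.findContours(m.astype(np.uint8),0,2)[0],key=cv2.contourArea)
    P=cv2.boxPoints(cv2.minAreaRect(np.c_[xs,ys].astype(np.float32)))
    W=ray(d,P,.016); print(s,c.round(1),W[:,:2].round(3).tolist(),W.mean(0).round(3)[:2],[round(np.linalg.norm(W[i]-W[(i+1)%4]),3) for i in range(4)])
save(d,'crop_top.png',(90,60,400,210),2.5)
E
```

```text
(344, 174) [ 14  59 134] (297, 173) [ 15 216 172] (382, 175) [ 14  62 135] (164, 190) [ 14  60 106] (208, 177) [ 14 219 140] (160, 120) [ 29 134 169] (247, 115) [ 28 138 168] (340, 115) [ 28 139 169] 
fx 417.17235435725604
top
[ 0  0 20 18 94] [6.2 8. ] circ [ 8.3 10.2] 10.7 z15 [0.887 0.612] z26 [0.881 0.606]
[486  36   8  32 102] [490.4  51. ] circ [491.   51.5] 15.5 z15 [ 0.76  -0.636] z26 [ 0.755 -0.629]
[238  73  20  20 237] [246.9  83.3] circ [247.3  83.3] 11.0 z15 [0.683 0.004] z26 [0.679 0.004]
[338  74  19  19 249] [348.1  83.6] circ [347.3  82.5] 10.8 z15 [ 0.678 -0.258] z26 [ 0.674 -0.255]
[153  80  22  18 287] [162.9  88.7] circ [163.   89.5] 11.9 z15 [0.671 0.218] z26 [0.667 0.216]
[288 165  17  16 203] [296.2 172.6] circ [296.1 172.6] 8.1 z15 [ 0.449 -0.115] z26 [ 0.448 -0.113]
[198 166  23  24 420] [208.4 177.2] circ [208.2 177.2] 11.9 z15 [0.442 0.106] z26 [0.44  0.105]
[335 177  17  15 203] [342.9 184.1] circ [342.9 184. ] 8.2 z15 [ 0.417 -0.231] z26 [ 0.416 -0.228]
[371 177  21  19 214] [381.3 185.9] circ [381.1 186.5] 10.2 z15 [ 0.411 -0.328] z26 [ 0.409 -0.324]
[1
[... 2251 characters left out ...]
0.215]
[504 348   8  36 129] [509.  370.1] circ [507.5 365.5] 17.8 z15 [0.549 0.826] z26 [0.556 0.823]
trays
[ 305   89   70   51 2517] [339.9 112.9] [[0.657, -0.16], [0.655, -0.31], [0.547, -0.304], [0.55, -0.156]] [ 0.602 -0.233] [np.float64(0.15), np.float64(0.108), np.float64(0.149), np.float64(0.108)]
[ 214   91   65   43 2483] [246.4 113.3] [[0.653, 0.086], [0.651, -0.075], [0.554, -0.072], [0.557, 0.087]] [0.604 0.007] [np.float64(0.161), np.float64(0.097), np.float64(0.16), np.float64(0.096)]
[ 124   95   70   48 2628] [159.2 118.8] [[0.645, 0.305], [0.643, 0.149], [0.54, 0.15], [0.542, 0.305]] [0.593 0.227] [np.float64(0.156), np.float64(0.104), np.float64(0.154), np.float64(0.103)]
```

View pics/crop_top.png

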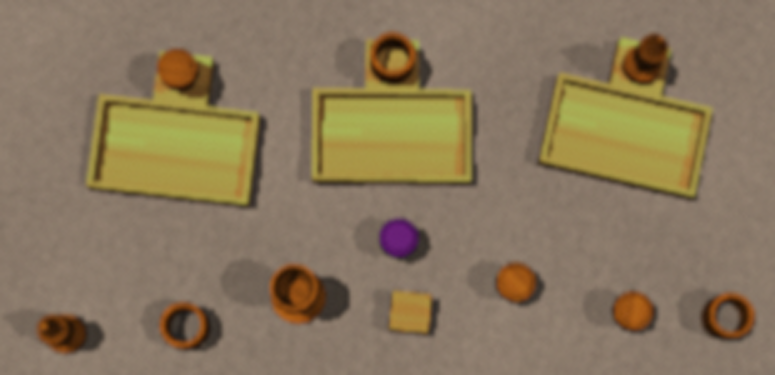

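The crop (2.5x, offset (90,60)) confirms the choice. The finial is at (60,332), the rings at (184,325) and (730,316), and the knobs at (516,282) and (633,311). The egg cup is at (297,293), with the purple knob and the block apart from them. The samples are a knob on the left tray, a ring on the middle one and a finial on the right one. The two views agree to about 3 mm at the expected heights. Next I'll fit the tray frames and turn the tool so that it closes along world x.

```bash
cat > plan.py <<'E'
import sys
from h import *
from scipy.spatial.transform import Rotation as Ro
o=arm.observe(); R=Ro.from_rotvec(o['ee_rot'])
print('t',round(o['clock'],2),'pos',o['position'].round(4),'ydir',np.degrees(np.arctan2(R.as_matrix()[1,1],R.as_matrix()[0,1])).round(1),'w',round(o['width'],3),'F',o['force'].round(1),'grip',round(o['gripper_force'],1))
if len(sys.argv)>3:
    v=R.inv().apply(np.array(sys.argv[1:4],float)-o['position'])/.4
    n=int(np.ceil(np.linalg.norm(v)/.08)); print('total',v.round(4),'rows',n,'each',(v/n).round(4))
E
python3 - <<'E'
from h import *
d=load('top')
for n,P in dict(knob=[(98,97),(258,112),(249,206),(88,188)],ring=[(313,88),(472,90),(474,183),(313,183)],fin=[(558,75),(710,107),(695,197),(541,163)]).items():
    W=ray(d,np.array(P)/2.5+(90,60)-.3,.016); c=W.mean(0); e=W[0]+W[3]-W[1]-W[2]
    y=e[:2]/np.linalg.norm(e[:2]); x=np.array([y[1],-y[0]])
    print(n,c[:2].round(4),'yaw',np.degrees(np.arctan2(-y[0],y[1])).round(1),[round(np.linalg.norm(W[i]-W[(i+1)%4]),3) for i in range(4)],'y+-.036',(c[:2]+.036*y).round(4),(c[:2]-.036*y).round(4),'x-.015',(c[:2]-.015*x).round(4),'ledge',(c[:2]+.074*x).round(3))
E
python3 -m creep '[[0,0,0,0,0,0.0581],[0,0,0,0,0,0.0581],[0,0,0,0,0,0.0581],[0,0,0,0,0,0.0581],[0,0,0,0,0,0.0581],[0,0,0,0,0,0.0581],[0,0,0,0,0,0.0581],[0,0,0,0,0,0.0581],[0,0,0,0,0,0.0581],[0,0,0,0,0,0.0581],[0,0,0,0,0,0.0581],[0,0,0,0,0,0],[0,0,0,0,0,0]]' -1 20
python3 plan.py 0.408 0.334 0.14
```

```text
knob [0.5901 0.2275] yaw -6.9 [np.float64(0.162), np.float64(0.098), np.float64(0.161), np.float64(0.094)] y+-.036 [0.5944 0.2632] [0.5858 0.1917] x-.015 [0.5752 0.2293] ledge [0.664 0.219]
ring [0.602  0.0056] yaw -1.3 [np.float64(0.163), np.float64(0.097), np.float64(0.163), np.float64(0.099)] y+-.036 [0.6028 0.0416] [ 0.6012 -0.0304] x-.015 [0.587  0.0059] ledge [0.676 0.004]
fin [ 0.5985 -0.2328] yaw -13.5 [np.float64(0.16), np.float64(0.096), np.float64(0.161), np.float64(0.095)] y+-.036 [ 0.6069 -0.1978] [ 0.5901 -0.2678] x-.015 [ 0.5839 -0.2293] ledge [ 0.67 -0.25]
clock: 1.18
position: [0.1434, 0.6081, 0.2264]
ee_rot: [2.216, 2.226, -0.001]
force: [-0.1, 0.4, -0.1]
width: 0.998
gripper_force: 0.0
t 1.18 pos [0.1434 0.6081 0.2264] ydir 0.2 w 0.998 F [-0.1  0.4 -0.1] grip 0.0
total [-0.688   0.6585  0.2166] rows 13 each [-0.0529  0.0507  0.0167]
```

```bash
python3 -m creep '[[-0.053,0.051,0,0,0,0],[-0.053,0.051,0,0,0,0],[-0.053,0.051,0,0,0,0],[-0.053,0.051,0,0,0,0],[-0.053,0.051,0,0,0,0],[-0.053,0.051,0.02,0,0,0],[-0.053,0.051,0.02,0,0,0],[-0.053,0.051,0.03,0,0,0],[-0.053,0.051,0.03,0,0,0],[-0.053,0.051,0.03,0,0,0],[-0.053,0.051,0.03,0,0,0],[-0.053,0.051,0.03,0,0,0],[-0.053,0.05,0.03,0,0,0],[0,0,0,0,0,0],[0,0,0,0,0,0]]' >/dev/null
python3 plan.py 0.408 0.334 0.025
```

```text
t 2.43 pos [0.4095 0.3308 0.1382] ydir 0.0 w 1.002 F [-0.5  0.9  0.9] grip 0.0
total [ 0.0083 -0.0035  0.283 ] rows 4 each [ 0.0021 -0.0009  0.0708]
```

```bash
python3 -m creep '[[0.0083,-0.0035,0.02,0,0,0],[0,0,0.05,0,0,0],[0,0,0.05,0,0,0],[0,0,0.05,0,0,0],[0,0,0.05,0,0,0],[0,0,0.04,0,0,0],[0,0,0.023,0,0,0],[0,0,0,0,0,0],[0,0,0,0,0,0]]' >/dev/null; python3 plan.py
python3 -m creep '[[0,0,0,0,0,0],[0,0,0,0,0,0],[0,0,0,0,0,0],[0,0,0,0,0,0],[0,0,0,0,0,0],[0,0,0,0,0,0],[0,0,0,0,0,0],[0,0,0,0,0,0]]' 1 20 >/dev/null; python3 plan.py
python3 - <<'E'
from h import *
for n in('top',): d=grab(n); save(d,'grasp1.png',(60,120,220,240),4)
E
```

```text
t 3.18 pos [0.4065 0.3369 0.0255] ydir 0.1 w 0.998 F [0.4 0.2 1.2] grip 0.0
t 3.85 pos [0.4071 0.3361 0.0256] ydir 0.0 w 0.47 F [ 0.3  0.3 -0.2] grip 0.0
```

View pics/grasp1.png

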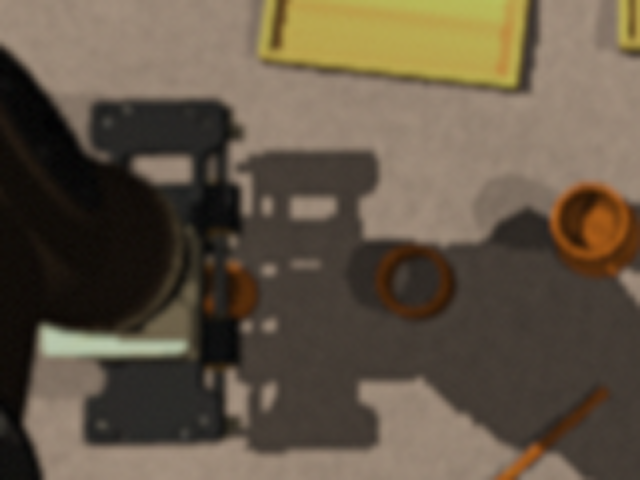

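The crop (4x, offset (60,120)) shows the finial (about (232,290)) between the fingers, which are still closing. Ring (415,282) and egg cup (590,225) are clear.

```bash
python3 -m creep '[[0,0,0,0,0,0],[0,0,0,0,0,0],[0,0,0,0,0,0],[0,0,0,0,0,0],[0,0,0,0,0,0],[0,0,0,0,0,0],[0,0,0,0,0,0],[0,0,0,0,0,0]]' 1 20 >/dev/null; python3 plan.py
python3 -m creep '[[0,0,-0.02,0,0,0],[0,0,-0.04,0,0,0],[0,0,-0.06,0,0,0],[0,0,-0.06,0,0,0],[0,0,-0.06,0,0,0],[0,0,-0.06,0,0,0],[0,0,-0.03,0,0,0],[0,0,0,0,0,0],[0,0,0,0,0,0]]' >/dev/null
python3 plan.py 0.584 -0.2293 0.157
```

```text
t 4.57 pos [0.4071 0.3361 0.0255] ydir 0.0 w 0.319 F [ 0.  -0.7 -0.3] grip 20.0
t 5.32 pos [0.4073 0.3364 0.1583] ydir 0.0 w 0.316 F [ 0.3 -1.4 -0.6] grip 20.0
total [-1.4145  0.441   0.0015] rows 19 each [-0.0744  0.0232  0.0001]
```

```bash
python3 -m creep '[[-0.04,0.012,0,0,0,0],[-0.074,0.023,0,0,0,0],[-0.074,0.023,0,0,0,0],[-0.074,0.023,0,0,0,0],[-0.074,0.023,0,0,0,0],[-0.074,0.023,0,0,0,0],[-0.074,0.023,0,0,0,0],[-0.074,0.023,0,0,0,0],[-0.074,0.023,0,0,0,0],[-0.074,0.023,0,0,0,0],[-0.074,0.023,0,0,0,0],[-0.074,0.023,0,0,0,0],[-0.074,0.023,0,0,0,0],[-0.074,0.023,0,0,0,0],[-0.074,0.023,0,0,0,0],[-0.074,0.023,0,0,0,0],[-0.074,0.023,0,0,0,0],[-0.074,0.023,0,0,0,0],[-0.074,0.023,0,0,0,0],[-0.04,0.012,0,0,0,0]]' >/dev/null
python3 -m creep '[[0,0,0,0,0,0],[0,0,0,0,0,0],[0,0,0,0,0,0]]' >/dev/null
python3 plan.py 0.584 -0.2293 0.033
```

```text
t 7.23 pos [ 0.5818 -0.2274  0.1562] ydir 0.0 w 0.318 F [ 0.4  0.3 -0.1] grip 20.0
total [-0.0051  0.0061  0.3081] rows 4 each [-0.0013  0.0015  0.077 ]
```

```bash
python3 -m creep '[[-0.005,0.006,0.04,0,0,0],[0,0,0.06,0,0,0],[0,0,0.06,0,0,0],[0,0,0.06,0,0,0],[0,0,0.04,0,0,0],[0,0,0.02,0,0,0],[0,0,0.014,0,0,0],[0,0,0.01,0,0,0],[0,0,0,0,0,0],[0,0,0,0,0,0],[0,0,0,0,0,0]]' >/dev/null; python3 plan.py 0.584 -0.2293 0.0315
```

```text
t 8.15 pos [ 0.5856 -0.2308  0.0369] ydir 0.0 w 0.32 F [ 0.7  0.7 -0.5] grip 20.0
total [ 0.0037 -0.0039  0.0135] rows 1 each [ 0.0037 -0.0039  0.0135]
```

```bash
python3 -m creep '[[0,0,0.005,0,0,0],[0,0,0.004,0,0,0],[0,0,0,0,0,0],[0,0,0,0,0,0]]' >/dev/null; python3 plan.py 0.584 -0.2293 0.0315;  python3 -m creep '[[0,0,0.004,0,0,0],[0,0,0,0,0,0],[0,0,0,0,0,0]]' >/dev/null; python3 plan.py
```

```text
t 8.48 pos [ 0.5849 -0.2306  0.0323] ydir 0.0 w 0.314 F [-0.1 -0.   0.4] grip 20.0
total [ 0.0033 -0.0022  0.0021] rows 1 each [ 0.0033 -0.0022  0.0021]
t 8.73 pos [ 0.5852 -0.2307  0.0315] ydir 0.0 w 0.317 F [-2.6  0.8  8.3] grip 20.0
```

```bash
python3 -m creep '[[0,0,-0.001,0,0,0],[0,0,0,0,0,0],[0,0,0,0,0,0],[0,0,0,0,0,0],[0,0,0,0,0,0],[0,0,0,0,0,0],[0,0,0,0,0,0],[0,0,0,0,0,0]]' -1 >/dev/null; python3 plan.py
python3 -m creep '[[0,0,-0.03,0,0,0],[0,0,-0.06,0,0,0],[0,0,-0.06,0,0,0],[0,0,-0.06,0,0,0],[0,0,-0.06,0,0,0],[0,0,-0.03,0,0,0],[0,0,0,0,0,0]]' >/dev/null
python3 plan.py 0.410 -0.329 0.14
```

```text
t 9.4 pos [ 0.5849 -0.2306  0.031 ] ydir 0.0 w 0.852 F [ 0.1 -0.4  0.8] grip 0.0
t 9.98 pos [ 0.5865 -0.2315  0.1547] ydir 0.0 w 1.003 F [-0.3 -0.6  0.6] grip 0.0
total [-0.2436 -0.4416  0.0348] rows 7 each [-0.0348 -0.0631  0.005 ]
```

```bash
python3 -m creep '[[-0.03,-0.055,0,0,0,0],[-0.035,-0.063,0.005,0,0,0],[-0.035,-0.063,0.005,0,0,0],[-0.035,-0.063,0.005,0,0,0],[-0.035,-0.063,0.005,0,0,0],[-0.035,-0.063,0.005,0,0,0],[-0.035,-0.063,0.005,0,0,0],[-0.004,-0.008,0.005,0,0,0],[0,0,0,0,0,0],[0,0,0,0,0,0],[0,0,0,0,0,0]]' >/dev/null
python3 plan.py 0.410 -0.329 0.0105
python3 - <<'E'
from h import *
d=grab('scene'); save(d,'placed1.png',(100,120,340,300),3.3)
E
```

```text
t 10.9 pos [ 0.4097 -0.3274  0.1368] ydir 0.1 w 1.002 F [-0.4  0.8  0.3] grip 0.0
total [-0.0042  0.0006  0.3158] rows 4 each [-0.0011  0.0002  0.0789]
```

View pics/placed1.png

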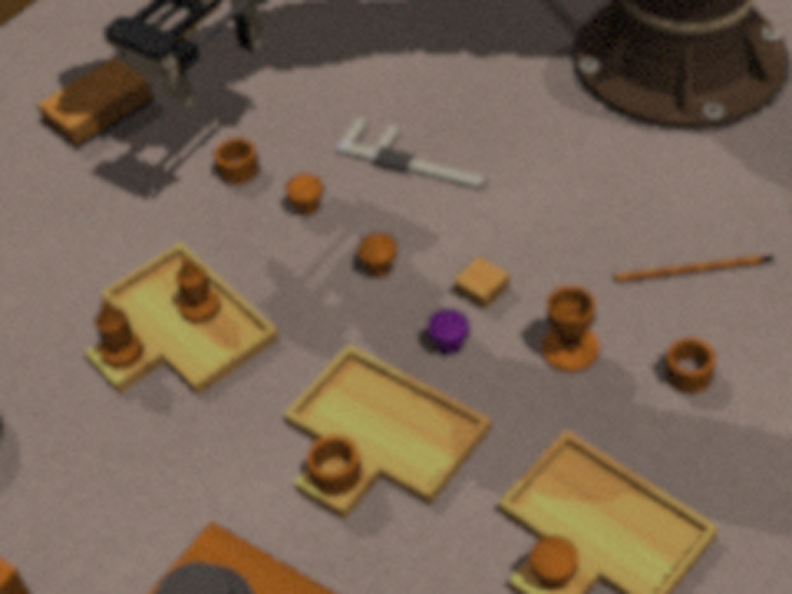

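The scene crop (3.3x, offset (100,120)) shows the finial standing upright in its tray at (197,290). The egg cup is unmoved at (570,325). Next is the far ring (236,160).

```bash
python3 -m creep '[[-0.003,0,0.04,0,0,0],[0,0,0.06,0,0,0],[0,0,0.06,0,0,0],[0,0,0.06,0,0,0],[0,0,0.05,0,0,0],[0,0,0.03,0,0,0],[0,0,0.015,0,0,0],[0,0,0,0,0,0],[0,0,0,0,0,0]]' >/dev/null; python3 plan.py
python3 -m creep '[[0,0,0,0,0,0],[0,0,0,0,0,0],[0,0,0,0,0,0],[0,0,0,0,0,0],[0,0,0,0,0,0],[0,0,0,0,0,0],[0,0,0,0,0,0],[0,0,0,0,0,0],[0,0,0,0,0,0],[0,0,0,0,0,0],[0,0,0,0,0,0],[0,0,0,0,0,0]]' 1 20 >/dev/null; python3 plan.py
python3 -m creep '[[0,0,-0.02,0,0,0],[0,0,-0.04,0,0,0],[0,0,-0.06,0,0,0],[0,0,-0.06,0,0,0],[0,0,-0.06,0,0,0],[0,0,-0.04,0,0,0],[0,0,0,0,0,0],[0,0,0,0,0,0]]' >/dev/null
python3 plan.py 0.595 -0.031 0.125
```

```text
t 11.7 pos [ 0.4092 -0.3293  0.0113] ydir 0.1 w 1.001 F [ 0.4 -0.1 -0.3] grip 0.0
t 12.7 pos [ 0.4086 -0.3295  0.0112] ydir 0.0 w 0.493 F [-0.6  0.9  2.3] grip 20.0
t 13.37 pos [ 0.4091 -0.3296  0.124 ] ydir 0.0 w 0.493 F [-0.6  0.3 -0.6] grip 20.0
total [ 0.7463  0.4653 -0.0021] rows 11 each [ 0.0678  0.0423 -0.0002]
```

```bash
python3 -m creep '[[0.034,0.021,0,0,0,0],[0.068,0.042,0,0,0,0],[0.068,0.042,0,0,0,0],[0.068,0.042,0,0,0,0],[0.068,0.042,0,0,0,0],[0.068,0.042,0,0,0,0],[0.068,0.042,0,0,0,0],[0.068,0.042,0,0,0,0],[0.068,0.042,0,0,0,0],[0.068,0.042,0,0,0,0],[0.068,0.042,0,0,0,0],[0.03,0.015,0,0,0,0],[0,0,0,0,0,0],[0,0,0,0,0,0],[0,0,0,0,0,0]]' >/dev/null
python3 plan.py 0.592 -0.034 0.0172
```

```text
t 14.62 pos [ 0.5897 -0.0333  0.1224] ydir -0.1 w 0.494 F [-0.3  0.  -0.1] grip 20.0
total [-0.0015  0.0062  0.263 ] rows 4 each [-0.0004  0.0015  0.0657]
```

```bash
python3 -m creep '[[0,0.005,0.03,0,0,0],[0,0,0.06,0,0,0],[0,0,0.06,0,0,0],[0,0,0.05,0,0,0],[0,0,0.03,0,0,0],[0,0,0.015,0,0,0],[0,0,0.008,0,0,0],[0,0,0,0,0,0],[0,0,0,0,0,0],[0,0,0,0,0,0]]' >/dev/null
python3 plan.py 0.592 -0.034 0.0172
```

```text
t 15.45 pos [ 0.5936 -0.0319  0.0229] ydir 0.0 w 0.494 F [-0.2 -0.   0. ] grip 20.0
total [-0.0052 -0.0041  0.0143] rows 1 each [-0.0052 -0.0041  0.0143]
```

```bash
python3 -m creep '[[-0.003,-0.004,0.006,0,0,0],[0,0,0.004,0,0,0],[0,0,0,0,0,0],[0,0,0,0,0,0]]' >/dev/null; python3 plan.py;  python3 -m creep '[[0,0,0.003,0,0,0],[0,0,0,0,0,0],[0,0,0,0,0,0]]' >/dev/null; python3 plan.py
```

```text
t 15.78 pos [ 0.5912 -0.033   0.018 ] ydir 0.0 w 0.498 F [0.1 0.2 0. ] grip 20.0
t 16.03 pos [ 0.5915 -0.033   0.0172] ydir 0.0 w 0.493 F [-1.5  1.   5. ] grip 20.0
```

Contact at the expected height. I'll release with a limited opening, then rise and go to knob 2.

```bash
python3 -m creep '[[0,0,-0.001,0,0,0],[0,0,0,0,0,0],[0,0,0,0,0,0],[0,0,0,0,0,0],[0,0,0,0,0,0]]' -0.35 >/dev/null; python3 plan.py
python3 -m creep '[[0,0,-0.02,0,0,0],[0,0,-0.04,0,0,0],[0,0,-0.06,0,0,0],[0,0,-0.06,0,0,0],[0,0,-0.06,0,0,0],[0,0,-0.04,0,0,0],[0,0,0,0,0,0]]' >/dev/null
python3 plan.py 0.416 -0.228 0.125
```

```text
t 16.45 pos [ 0.5912 -0.033   0.017 ] ydir 0.0 w 0.67 F [-0.5  0.2  0.6] grip 0.0
t 17.03 pos [ 0.5934 -0.0334  0.1332] ydir 0.0 w 0.675 F [1.1 0.5 0.3] grip 0.0
total [-0.4864 -0.4436  0.0178] rows 9 each [-0.054  -0.0493  0.002 ]
```

```bash
python3 -m creep '[[-0.03,-0.027,0,0,0,0],[-0.054,-0.049,0,0,0,0],[-0.054,-0.049,0,0,0,0],[-0.054,-0.049,0,0,0,0],[-0.054,-0.049,0,0,0,0],[-0.054,-0.049,0,0,0,0],[-0.054,-0.049,0,0,0,0],[-0.054,-0.049,0,0,0,0],[-0.054,-0.049,0,0,0,0],[-0.025,-0.024,0,0,0,0],[0,0,0,0,0,0],[0,0,0,0,0,0],[0,0,0,0,0,0]]' -1 >/dev/null
python3 plan.py 0.416 -0.228 0.0105
python3 - <<'E'
from h import *
d=grab('scene'); save(d,'placed2.png',(100,120,340,300),3.3)
E
```

```text
t 18.12 pos [ 0.4148 -0.2271  0.1291] ydir 0.1 w 1.001 F [-0.4 -0.1 -0. ] grip 0.0
total [-0.0023  0.003   0.2964] rows 4 each [-0.0006  0.0008  0.0741]
```

View pics/placed2.png

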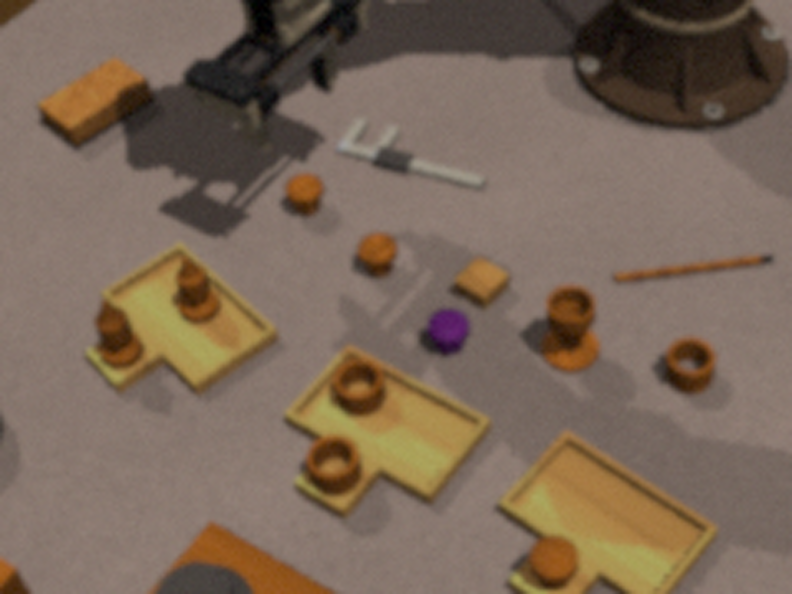

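The ring stands in its tray at (357,387). Next is knob 2 (305,190).

```bash
python3 -m creep '[[-0.002,0.003,0.04,0,0,0],[0,0,0.06,0,0,0],[0,0,0.06,0,0,0],[0,0,0.06,0,0,0],[0,0,0.04,0,0,0],[0,0,0.023,0,0,0],[0,0,0.012,0,0,0],[0,0,0,0,0,0],[0,0,0,0,0,0]]' >/dev/null; python3 plan.py
python3 -m creep '[[0,0,0,0,0,0],[0,0,0,0,0,0],[0,0,0,0,0,0],[0,0,0,0,0,0],[0,0,0,0,0,0],[0,0,0,0,0,0],[0,0,0,0,0,0],[0,0,0,0,0,0],[0,0,0,0,0,0],[0,0,0,0,0,0],[0,0,0,0,0,0],[0,0,0,0,0,0],[0,0,0,0,0,0]]' 1 20 >/dev/null; python3 plan.py
python3 -m creep '[[0,0,-0.02,0,0,0],[0,0,-0.04,0,0,0],[0,0,-0.06,0,0,0],[0,0,-0.06,0,0,0],[0,0,-0.06,0,0,0],[0,0,-0.06,0,0,0],[0,0,-0.04,0,0,0],[0,0,0,0,0,0],[0,0,0,0,0,0]]' >/dev/null
python3 plan.py 0.578 0.191 0.145
```

```text
t 18.92 pos [ 0.4159 -0.2286  0.0116] ydir 0.0 w 1.003 F [-0.7 -0.8 -0.1] grip 0.0
t 20.0 pos [ 0.4154 -0.2287  0.0111] ydir 0.0 w 0.422 F [-0.3  0.8  0.6] grip 20.0
t 20.75 pos [ 0.4158 -0.2287  0.148 ] ydir 0.0 w 0.424 F [ 0.7  1.  -1.2] grip 20.0
total [1.0489 0.4062 0.0082] rows 15 each [0.0699 0.0271 0.0005]
```

```bash
python3 -m creep '[[0.035,0.013,0,0,0,0],[0.07,0.027,0,0,0,0],[0.07,0.027,0,0,0,0],[0.07,0.027,0,0,0,0],[0.07,0.027,0,0,0,0],[0.07,0.027,0,0,0,0],[0.07,0.027,0,0,0,0],[0.07,0.027,0,0,0,0],[0.07,0.027,0,0,0,0],[0.07,0.027,0,0,0,0],[0.07,0.027,0,0,0,0],[0.07,0.027,0,0,0,0],[0.07,0.027,0,0,0,0],[0.07,0.027,0,0,0,0],[0.07,0.027,0,0,0,0],[0.035,0.015,0,0,0,0],[0,0,0,0,0,0],[0,0,0,0,0,0],[0,0,0,0,0,0]]' >/dev/null
python3 plan.py 0.578 0.1915 0.0172
```

```text
t 22.33 pos [0.5768 0.19   0.1461] ydir -0.0 w 0.42 F [ 0.5  0.1 -0.2] grip 20.0
total [0.0044 0.0036 0.3221] rows 5 each [0.0009 0.0007 0.0644]
```

```bash
python3 -m creep '[[0.003,0.001,0.04,0,0,0],[0,0,0.06,0,0,0],[0,0,0.06,0,0,0],[0,0,0.06,0,0,0],[0,0,0.05,0,0,0],[0,0,0.025,0,0,0],[0,0,0.012,0,0,0],[0,0,0.008,0,0,0],[0,0,0,0,0,0],[0,0,0,0,0,0],[0,0,0,0,0,0]]' >/dev/null
python3 plan.py 0.578 0.1915 0.0172
```

```text
t 23.25 pos [0.5787 0.1928 0.0222] ydir 0.0 w 0.423 F [-0.6 -0.8 -0.6] grip 20.0
total [-0.0032 -0.0017  0.0126] rows 1 each [-0.0032 -0.0017  0.0126]
```

```bash
python3 -m creep '[[-0.003,-0.002,0.006,0,0,0],[0,0,0.003,0,0,0],[0,0,0,0,0,0],[0,0,0,0,0,0]]' >/dev/null; python3 plan.py;  python3 -m creep '[[0,0,0.003,0,0,0],[0,0,0,0,0,0],[0,0,0,0,0,0]]' >/dev/null; python3 plan.py
```

```text
t 23.58 pos [0.5771 0.1914 0.0176] ydir 0.0 w 0.421 F [-0.5  0.6  0.4] grip 20.0
t 23.83 pos [0.5773 0.1915 0.0171] ydir 0.0 w 0.421 F [-3.  -0.9  8.9] grip 20.0
```

Contact. I'll release and rise, then go to knob 1 at (0.448,-0.113).

```bash
python3 -m creep '[[0,0,-0.001,0,0,0],[0,0,0,0,0,0],[0,0,0,0,0,0],[0,0,0,0,0,0],[0,0,0,0,0,0]]' -0.24 >/dev/null; python3 plan.py
python3 -m creep '[[0,0,-0.02,0,0,0],[0,0,-0.04,0,0,0],[0,0,-0.06,0,0,0],[0,0,-0.06,0,0,0],[0,0,-0.06,0,0,0],[0,0,-0.06,0,0,0],[0,0,0,0,0,0]]' >/dev/null
python3 plan.py 0.4485 -0.113 0.13
```

```text
t 24.25 pos [0.5771 0.1914 0.0166] ydir 0.0 w 0.619 F [-0.3  0.1  0.5] grip 0.0
t 24.83 pos [0.5799 0.1918 0.142 ] ydir -0.0 w 0.618 F [ 0.9 -0.   0.2] grip 0.0
total [-0.7621 -0.3285  0.0256] rows 11 each [-0.0693 -0.0299  0.0023]
```

```bash
python3 -m creep '[[-0.035,-0.015,0,0,0,0],[-0.069,-0.03,0,0,0,0],[-0.069,-0.03,0,0,0,0],[-0.069,-0.03,0,0,0,0],[-0.069,-0.03,0,0,0,0],[-0.069,-0.03,0,0,0,0],[-0.069,-0.03,0,0,0,0],[-0.069,-0.03,0,0,0,0],[-0.069,-0.03,0,0,0,0],[-0.069,-0.03,0,0,0,0],[-0.069,-0.03,0,0,0,0],[-0.035,-0.013,0,0,0,0],[0,0,0,0,0,0],[0,0,0,0,0,0],[0,0,0,0,0,0]]' -1 >/dev/null
python3 plan.py 0.4485 -0.113 0.0105
python3 - <<'E'
from h import *
d=grab('scene'); save(d,'placed3.png',(100,120,340,300),3.3)
E
```

```text
t 26.08 pos [ 0.4465 -0.1119  0.1369] ydir 0.1 w 0.999 F [0.2 0.5 0.7] grip 0.0
total [-0.0028  0.0049  0.3159] rows 4 each [-0.0007  0.0012  0.079 ]
```

View pics/placed3.png

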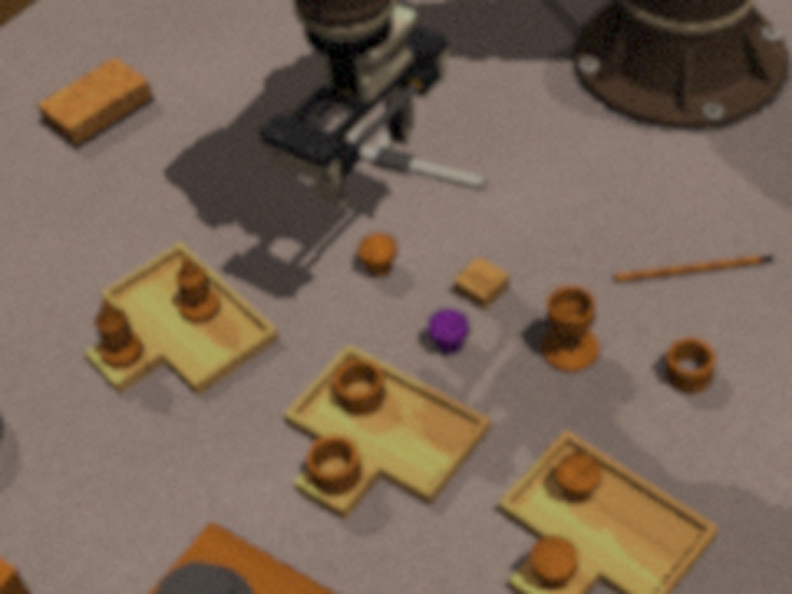

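The first knob stands in its tray at (577,475). Next is the second knob (377,252).

```bash
python3 -m creep '[[-0.002,0.004,0.04,0,0,0],[0,0,0.06,0,0,0],[0,0,0.06,0,0,0],[0,0,0.06,0,0,0],[0,0,0.05,0,0,0],[0,0,0.03,0,0,0],[0,0,0.015,0,0,0],[0,0,0,0,0,0],[0,0,0,0,0,0]]' >/dev/null; python3 plan.py
python3 -m creep '[[0,0,0,0,0,0],[0,0,0,0,0,0],[0,0,0,0,0,0],[0,0,0,0,0,0],[0,0,0,0,0,0],[0,0,0,0,0,0],[0,0,0,0,0,0],[0,0,0,0,0,0],[0,0,0,0,0,0],[0,0,0,0,0,0],[0,0,0,0,0,0],[0,0,0,0,0,0],[0,0,0,0,0,0]]' 1 20 >/dev/null; python3 plan.py
python3 -m creep '[[0,0,-0.02,0,0,0],[0,0,-0.04,0,0,0],[0,0,-0.06,0,0,0],[0,0,-0.06,0,0,0],[0,0,-0.06,0,0,0],[0,0,-0.06,0,0,0],[0,0,-0.04,0,0,0],[0,0,0,0,0,0],[0,0,0,0,0,0]]' >/dev/null
python3 plan.py 0.5865 0.264 0.15
```

```text
t 26.88 pos [ 0.448  -0.113   0.0109] ydir 0.1 w 0.996 F [0.3 0.1 0.9] grip 0.0
t 27.97 pos [ 0.4477 -0.1135  0.0107] ydir 0.0 w 0.424 F [-0.3 -0.1  1.4] grip 20.0
t 28.72 pos [ 0.4482 -0.1133  0.1476] ydir 0.0 w 0.424 F [ 0.1  0.3 -0.9] grip 20.0
total [ 0.9431  0.3465 -0.0049] rows 13 each [ 0.0725  0.0267 -0.0004]
```

```bash
python3 -m creep '[[0.036,0.013,0,0,0,0],[0.073,0.027,0,0,0,0],[0.073,0.027,0,0,0,0],[0.073,0.027,0,0,0,0],[0.073,0.027,0,0,0,0],[0.073,0.027,0,0,0,0],[0.073,0.027,0,0,0,0],[0.073,0.027,0,0,0,0],[0.073,0.027,0,0,0,0],[0.073,0.027,0,0,0,0],[0.073,0.027,0,0,0,0],[0.073,0.027,0,0,0,0],[0.073,0.027,0,0,0,0],[0.032,0.01,0,0,0,0],[0,0,0,0,0,0],[0,0,0,0,0,0],[0,0,0,0,0,0]]' >/dev/null
python3 plan.py 0.5865 0.264 0.0172
```

```text
t 30.13 pos [0.5859 0.2622 0.1458] ydir -0.1 w 0.422 F [ 0.4 -0.9  0.1] grip 20.0
total [0.0051 0.0021 0.3216] rows 5 each [0.001  0.0004 0.0643]
```

```bash
python3 -m creep '[[0.003,0,0.04,0,0,0],[0,0,0.06,0,0,0],[0,0,0.06,0,0,0],[0,0,0.06,0,0,0],[0,0,0.05,0,0,0],[0,0,0.025,0,0,0],[0,0,0.012,0,0,0],[0,0,0.008,0,0,0],[0,0,0,0,0,0],[0,0,0,0,0,0],[0,0,0,0,0,0]]' >/dev/null
python3 plan.py
python3 -m creep '[[0,0,0.006,0,0,0],[0,0,0.003,0,0,0],[0,0,0,0,0,0],[0,0,0,0,0,0]]' >/dev/null; python3 plan.py;  python3 -m creep '[[0,0,0.003,0,0,0],[0,0,0,0,0,0],[0,0,0,0,0,0]]' >/dev/null; python3 plan.py
```

```text
t 31.05 pos [0.5871 0.2656 0.0219] ydir 0.0 w 0.424 F [1.  0.2 0.3] grip 20.0
t 31.38 pos [0.5863 0.2654 0.0171] ydir 0.0 w 0.423 F [ 1.  -0.3  0.6] grip 20.0
t 31.63 pos [0.5865 0.2655 0.0167] ydir 0.0 w 0.423 F [-2.9  0.4  8.3] grip 20.0
```

Contact. I'll release and rise, then go to ring B at (0.412,0.216).

```bash
python3 -m creep '[[0,0,-0.001,0,0,0],[0,0,0,0,0,0],[0,0,0,0,0,0],[0,0,0,0,0,0],[0,0,0,0,0,0]]' -0.24 >/dev/null; python3 plan.py
python3 -m creep '[[0,0,-0.02,0,0,0],[0,0,-0.04,0,0,0],[0,0,-0.06,0,0,0],[0,0,-0.06,0,0,0],[0,0,-0.06,0,0,0],[0,0,-0.06,0,0,0],[0,0,0,0,0,0]]' >/dev/null
python3 plan.py 0.412 0.217 0.13
```

```text
t 32.05 pos [0.5864 0.2654 0.0162] ydir 0.0 w 0.62 F [ 1.1  0.2 -0.3] grip 0.2
t 32.63 pos [0.589  0.2661 0.1419] ydir 0.0 w 0.618 F [0.3 0.1 0.4] grip 0.0
total [-0.1228 -0.4428  0.0263] rows 6 each [-0.0205 -0.0738  0.0044]
```

```bash
python3 -m creep '[[-0.012,-0.04,0,0,0,0],[-0.022,-0.074,0,0,0,0],[-0.022,-0.074,0,0,0,0],[-0.022,-0.074,0,0,0,0],[-0.022,-0.074,0,0,0,0],[-0.022,-0.074,0,0,0,0],[-0.01,-0.038,0,0,0,0],[0,0,0,0,0,0],[0,0,0,0,0,0],[0,0,0,0,0,0]]' -1 >/dev/null
python3 plan.py 0.412 0.2165 0.0105
python3 - <<'E'
from h import *
d=grab('scene'); save(d,'placed4.png',(100,120,340,300),3.3)
E
```

```text
t 33.47 pos [0.4082 0.213  0.1368] ydir 0.0 w 1.0 F [-0.2  0.   0.3] grip 0.0
total [0.0083 0.0089 0.3158] rows 4 each [0.0021 0.0022 0.079 ]
```

View pics/placed4.png

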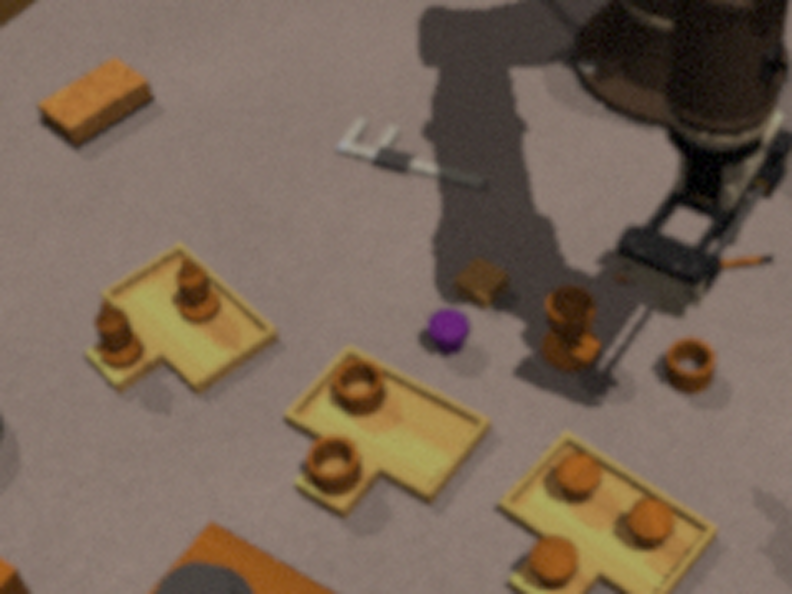

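Both knobs stand in their tray, at (577,475) and (650,520). Only the ring next to the egg cup remains, at (690,363). The gripper's long side lies along x, so it is clear of the cup.

```bash
python3 -m creep '[[0.008,0.009,0.03,0,0,0],[0,0,0.06,0,0,0],[0,0,0.06,0,0,0],[0,0,0.06,0,0,0],[0,0,0.06,0,0,0],[0,0,0.03,0,0,0],[0,0,0.015,0,0,0],[0,0,0,0,0,0],[0,0,0,0,0,0]]' >/dev/null; python3 plan.py
python3 -m creep '[[0,0,0,0,0,0],[0,0,0,0,0,0],[0,0,0,0,0,0],[0,0,0,0,0,0],[0,0,0,0,0,0],[0,0,0,0,0,0],[0,0,0,0,0,0],[0,0,0,0,0,0],[0,0,0,0,0,0],[0,0,0,0,0,0],[0,0,0,0,0,0],[0,0,0,0,0,0],[0,0,0,0,0,0]]' 1 20 >/dev/null; python3 plan.py
python3 -m creep '[[0,0,-0.02,0,0,0],[0,0,-0.04,0,0,0],[0,0,-0.06,0,0,0],[0,0,-0.06,0,0,0],[0,0,-0.06,0,0,0],[0,0,-0.06,0,0,0],[0,0,-0.04,0,0,0],[0,0,0,0,0,0],[0,0,0,0,0,0]]' >/dev/null
python3 plan.py 0.593 0.044 0.15
```

```text
t 34.27 pos [0.4115 0.2157 0.0104] ydir -0.0 w 1.001 F [0.6 0.2 0.4] grip 0.0
t 35.35 pos [0.4108 0.2158 0.0104] ydir 0.0 w 0.49 F [0.1 0.  2.2] grip 20.0
t 36.1 pos [0.411  0.216  0.1472] ydir 0.0 w 0.49 F [-0.2 -0.  -0.8] grip 20.0
total [-0.4304  0.4546 -0.0072] rows 8 each [-0.0538  0.0568 -0.0009]
```

```bash
python3 -m creep '[[-0.027,0.028,0,0,0,0],[-0.054,0.057,0,0,0,0],[-0.054,0.057,0,0,0,0],[-0.054,0.057,0,0,0,0],[-0.054,0.057,0,0,0,0],[-0.054,0.057,0,0,0,0],[-0.054,0.057,0,0,0,0],[-0.054,0.057,0,0,0,0],[-0.025,0.027,0,0,0,0],[0,0,0,0,0,0],[0,0,0,0,0,0],[0,0,0,0,0,0]]' >/dev/null
python3 plan.py 0.593 0.044 0.0172
```

```text
t 37.1 pos [0.5912 0.0445 0.1451] ydir 0.0 w 0.488 F [ 0.5  0.7 -0.2] grip 20.0
total [-0.0013  0.0054  0.3198] rows 4 each [-0.0003  0.0014  0.0799]
```

```bash
python3 -m creep '[[0,0.001,0.04,0,0,0],[0,0,0.06,0,0,0],[0,0,0.06,0,0,0],[0,0,0.06,0,0,0],[0,0,0.05,0,0,0],[0,0,0.025,0,0,0],[0,0,0.01,0,0,0],[0,0,0.006,0,0,0],[0,0,0,0,0,0],[0,0,0,0,0,0],[0,0,0,0,0,0]]' >/dev/null
python3 plan.py
python3 -m creep '[[0,0,0.006,0,0,0],[0,0,0.003,0,0,0],[0,0,0,0,0,0],[0,0,0,0,0,0]]' >/dev/null; python3 plan.py;  python3 -m creep '[[0,0,0.003,0,0,0],[0,0,0,0,0,0],[0,0,0,0,0,0]]' >/dev/null; python3 plan.py
```

```text
t 38.02 pos [0.5935 0.044  0.023 ] ydir 0.0 w 0.492 F [-0.6  0.3 -0.7] grip 20.0
t 38.35 pos [0.5928 0.0438 0.0184] ydir 0.0 w 0.49 F [-0.4 -0.1  0.3] grip 20.0
t 38.6 pos [0.5928 0.0438 0.017 ] ydir 0.0 w 0.489 F [ 0.   0.6 -1.1] grip 20.0
```

```bash
python3 -m creep '[[0,0,0.002,0,0,0],[0,0,0,0,0,0],[0,0,0,0,0,0]]' >/dev/null; python3 plan.py
python3 -m creep '[[0,0,0,0,0,0],[0,0,0,0,0,0],[0,0,0,0,0,0],[0,0,0,0,0,0],[0,0,0,0,0,0]]' -0.35 >/dev/null; python3 plan.py
python3 -m creep '[[0,0,-0.02,0,0,0],[0,0,-0.04,0,0,0],[0,0,-0.06,0,0,0],[0,0,-0.06,0,0,0],[0,0,-0.06,0,0,0],[0,0,-0.06,0,0,0],[-0.05,-0.05,-0.03,0,0,0],[-0.05,-0.06,-0.03,0,0,0],[-0.05,-0.06,0,0,0,0],[-0.05,-0.06,0,0,0,0],[-0.05,-0.06,0,0,0,0],[0,0,0,0,0,0],[0,0,0,0,0,0],[0,0,0,0,0,0]]' >/dev/null; python3 plan.py
python3 - <<'E'
from m import *
d=grab('scene'); save(d,'fin_s.png',(100,120,340,300),3.3)
d=grab('top'); save(d,'fin_t.png',(90,60,400,210),2.5)
for m,s,c in blobs(d,(0,130,40),(17,255,255),120,700): print(c.round(1),s[4])
E
```

```text
t 38.85 pos [0.5929 0.0438 0.0165] ydir 0.0 w 0.487 F [-0.  -0.3  2.8] grip 20.0
t 39.27 pos [0.5931 0.0438 0.0164] ydir 0.0 w 0.673 F [ 1.9 -0.4  0.7] grip 0.6
t 40.43 pos [ 0.4773 -0.0559  0.1608] ydir 0.0 w 0.678 F [ 0.   0.5 -0.4] grip 0.0
[246.9  83. ] 242
[162.7  88.6] 269
[232.5 117.5] 245
[144.6 120.9] 277
[174.6 124. ] 254
[453.2 184. ] 420
[208.4 177.2] 411
[188.1 237.2] 180
```

View pics/fin_s.png

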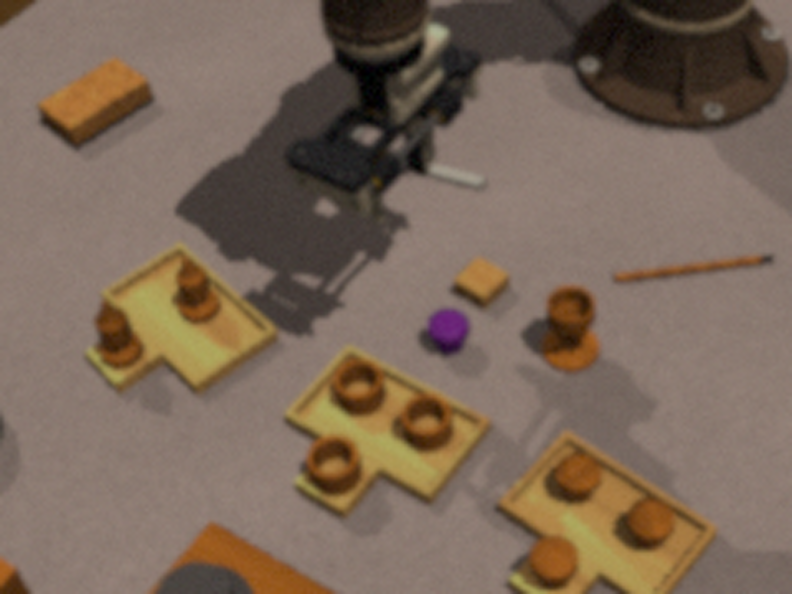

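View pics/fin_t.png

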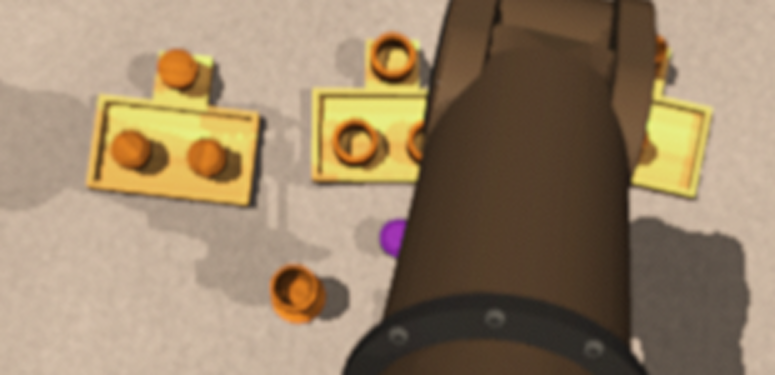

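The scene crop shows all five parts upright in the right trays: the rings at (357,387) and (427,420), the knobs at (577,475) and (650,520), and the finial at (197,290). In the top view the egg cup is still at pixel (208.4,177.2), the same as at the start. The gripper is clear, so I'm handing in.

```bash
python3 -c "
from cell import arm
print(arm.sign_off())"
```

```text
the job is handed in; nothing more can be done
None
```

I handed the job in at about 40 s: both knobs, both rings and the finial stand upright and released in their matching trays, and the egg cup has not moved in the pictures; sign-off returned no verdict.

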